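Level the equipment shelf at the radio swap meet

ROBOT

A 6-joint arm with a two-finger parallel gripper is mounted at the origin on the work surface. World frame = base frame: x ahead of the robot, y to its left, z up, the work surface at z = 0. Lengths are in m, angles in degrees, forces in N, time in s.
With the tool pointing down it reaches from about 0.375 to 0.9 m from the base axis. Payload 3.1 kg.
Tool frame: the origin (TCP) lies between the finger pads; the fingertips stand 17 mm ahead of it and the grasp point (between the pads) lies 2 mm behind it; x points along the fingers, z is the direction in which the jaws open and shut, and the axes are right-handed (so a half turn about x gives the same grasp; the last joint's range is limited). The gripper opens to 87 mm and grips with 3 to 60 N. Pads are 19 mm wide; open, the fingers measure 117 mm over their backs; the gripper's body (75 mm by 190 mm) begins 51 mm behind the grasp point.
Start: joints at [-84.024, 30.224, 82.088, -0, 67.689, -10.227], TCP at [0.174, -0.6, 0.24] pointing down, gripper open.
Joint ranges: [-176.69, 176.69], [-43.24, 126.21], [12.49, 139.97], [-82, 262], [0, 151.66], [-163.58, 163.58]. Speed limits (degrees/s): [159.86, 159.86, 180, 180, 180, 180].

INTERFACE

Orientations are given as a 3x3 rotation matrix whose columns are the frame's x, y, z axes.
In Python, from rig import * gives the robot as it stands.
- The arm moves only by the tool move_arm, never from a script. Its argument "motion" is one flat list of numbers, 7 for each row, row after row: the shift along the tool's x, y, z in cm, then the turn, a rotation vector about the tool's x, y, z in rad, then the finger opening in cm, from 0 to 8.7. A call has 1 to 20 rows; each row is the pose to reach, as a shift and turn from the pose commanded when the call began, along the tool's axes at that moment; what a row does not reach only later rows make up. A row lasts 1/10 s, in which the tool goes at most 50 mm and 8.59 degrees, less where a joint would pass 70% of its speed; a pose out of reach is approached as far as the arm can. A call with a gripper value outside its range is refused whole. The fingers move at their own pace and stop on an object; "grip_force" is the grip in N (left out, the last holds). Time passes only in rows, so rows that repeat a pose let the fingers close. It gives the time, the measured TCP pose, the force and the opening at its end, in the units of the state.
- get_obs(): the state, without advancing time (a new reading comes with each control period).
- camera(name): name is "side" or "top" or "wrist"; returns the picture (480x640x3 uint8, red, green, blue); there is no depth.
- get_calibration(name): a dict with "K" (3x3 intrinsics, pixels), "k1" (the pictures are not rectified: a ray, as slopes to the right and down, at radius r is drawn at 1 + k1 r^2 times it, then the intrinsics apply), "R" (3x3) and "t" (3): a world point X has camera coordinates R X + t. Camera axes: x right, y down, z forward; pixel columns grow to the right and rows downward; lengths in m; the calibration is good to about 2 mm. A picture is of the moment at which its call begins: read the wrist's pose just before it. get_calibration takes no time and is no camera call; for the wrist camera it gives the pose at the moment of the call.
- close_job(): hands the job in, once; it reports no verdict.
The state is a dict: "time_s": time; "joint_positions": joint angles; "qvel": joint speeds; "joint_torque": joint torques, N m; "eef_pos": TCP position; "eef_rot": TCP orientation; "contact_force": force on the tool from outside, world axes, zero at the start; "moment": the same for the moment, N m; "grip_width": finger opening in m.
Only numpy, scipy, OpenCV 4.12 (cv2) and the standard library are available. Lean on these libraries where they do the work, as an engineer would, in place of code of your own. Each camera call takes 0.05 s, during which the arm holds its last target. There are 200 camera calls.

TASK

The small equipment shelf on the sale table slopes: its adjustable foot is not screwed out far enough. Stand the spirit level (vial up) wholly on the shelf board, pointing straight at the adjustable foot, let go of it, and turn the foot's orange wing knob until the bubble rests between the two black lines. Then come back to the level and press it down flat on the board with a light, steady hand, and finish like that, still pressing and with the bubble between its lines, so that I can tighten the lock nut; leave the other goods where they stand.

Things in the scene. Friction and masses are not known exactly. Their poses are not given: they have to be found in the camera images.
- stand: Three-footed wooden shelf, fixed. Origin on the table under the board's middle; x, y level, +y points straight at the adjustable foot, 190 mm from the origin (50 mm past the board's edge). Board 220 mm (x) by 280 mm (y), 20 thick, centred; its top is 78 to 81 mm over the table at the middle. Two fixed feet under it at y = -120 mm.
- shelf: The board with its steel outrigger; it tilts about the line through the two fixed feet. Origin on that line, 120 mm from the stand's origin along -y, 30 mm above the table; axes as the stand's when level. At the start the adjustable-foot end is low by 0.4 to 0.9 degrees.
- knob (a point): Orange wing knob of the adjustable foot, on its upright axis at grip height, 124 mm over the table (constant). Wing 56 mm long (this point's x), 14 mm thick (y), from 106 to 138 mm high; axes turn with it. Clockwise from above raises that end of the board: 1 rad shifts the bubble 4.1 mm. Friction 0.08 N m; stays where left. About 1.5 to 4 rad needed: several grasps.
- level: Yellow spirit level, loose, 0.25 kg: 180 mm long (x), 22 wide (y), 40 high (z up); starts upright on the table. Origin at the centre of its underside. A 54 mm green vial lies flush in the middle of its flat top. Press on top near the middle, or with a finger on each side of the vial. A light press is about 5 to 30 N.
- vial (a point): Middle of the level's top face, 40 mm above its underside; axes as the level's.
- handheld: Black hand-held radio standing upright, 34 x 58 x 115 mm with a 75 mm stub aerial on top; origin at the centre of its underside. Not part of the job.
- carton: Brown and red valve carton standing upright, 45 x 45 x 95 mm; origin at the centre of its underside. Not part of the job.
- mug: Blue mug, 76 mm across, 90 mm high, handle to its +y; origin at the centre of its underside. Not part of the job.
- bubble (a point): Top of the pale 16 mm bubble in the vial. Its x in the vial point's frame is the reading: 0 when centred, +-15 mm at the ends of its travel. It goes to the higher end, 1 mm per milliradian of slope, and settles in about 1 s. The two black lines are 22 mm apart: the bubble is between them when the reading is within +-3 mm.
There are look-alikes about, which are no part of the job. Several things look just like the level: the one meant starts farthest to the robot's left.

How it is judged (in metres and radians):
On the way, in this order (a step that is already met when the one before it is completed fails the run):
1. the level stands by itself on the board, pointing at the adjustable foot (contact force between level and shelf above 1 N and contact force between each of the arm, the fingers and level below 0.1 N and angle between the x axis of level and the y axis of stand, either way round below 0.2 rad and angle between level's own z axis and vertical below 0.05 rad and x of level in the frame of stand between -0.1 and 0.1 m and y of level in the frame of stand between -0.052 and 0.052 m), for 1.5 s.
2. the foot is turned until the bubble rests between the lines, with the level standing untouched on the board (x of bubble in the frame of vial between -0.003 and 0.003 m and contact force between level and shelf above 1 N and contact force between each of the arm, the fingers and level below 0.1 N and angle between the x axis of level and the y axis of stand, either way round below 0.2 rad and angle between the z axis of level and the z axis of shelf, either way round below 0.01 rad), for 0.5 s.
At the end, for the whole second after the job is handed in: The level lies flat and wholly on the board, pointing at the adjustable foot within 0.2 rad; the arm keeps pressing it (over 3 N on the level, 5 to 40 N between level and board); the bubble is within 3 mm of centre; radio, carton and mug are within 30 mm of where they stood (contact force between any of the fingers, the arm and level above 3 N and contact force between level and shelf between 5 and 40 N and x of bubble in the frame of vial between -0.003 and 0.003 m and angle between the x axis of level and the y axis of stand, either way round below 0.2 rad and angle between the z axis of level and the z axis of shelf, either way round below 0.01 rad and x of level in the frame of stand between -0.1 and 0.1 m and y of level in the frame of stand between -0.052 and 0.052 m and linear speed of level below 0.02 m/s and distance of each of handheld, carton, mug from where it was at the start of the episode below 0.03 m); the arm keeps its last pose, push and grip.
It fails at once if the level is banged or leaned on hard (more than 60 N on the board) (contact force between level and shelf above 60 N).
It fails at once if a bystander is knocked away or over (distance of any of handheld, carton, mug from where it was at the start of the episode above 0.03 m or angle between any of handheld, carton, mug's own z axis and vertical above 0.4 rad).
It also fails if it takes over 72 s, if anything falls off the work surface, if the arm or the gripper's body presses on something with over 40 N, if the wrist force passes 120 N, or if a joint passes its speed limit or range.

## Working session

There is one attempt and no reset: what is moved stays moved. The work goes in short steps, Python scripts to look and compute and a tool call to move; the robot and the scene stay as the last step left them, time stands still between calls to the robot, and variables do not carry over. Pictures are saved under pics/ and viewed, about 8 in all and at most 12, crops included, and the job is handed in when it is done.

Besides the shell and the picture viewer there is one more tool, called after ">>>" as name(argument=value, ...) on one line, values as JSON. move_arm: Moves the arm, as the interface text tells. Its arguments: {"type":"object","properties":{"motion":{"type":"array"},"grip_force":{"type":"number"}},"required":["motion"]}

```bash
mkdir -p pics
cat > h.py <<'E'
from rig import *
import numpy as np, cv2
def snap(n,f):
    c=get_calibration(n); im=camera(n); cv2.imwrite('pics/'+f,im[:,:,::-1]); return im,c
def ray(c,u,v):
    K=np.array(c['K']); k=float(c['k1'])
    d=np.array([(u-K[0,2])/K[0,0],(v-K[1,2])/K[1,1]]); x=d.copy()
    for _ in range(20): x=d/(1+k*(x@x))
    R=np.array(c['R']); t=np.array(c['t'])
    return -R.T@t, R.T@np.array([x[0],x[1],1])
def onz(c,u,v,z):
    o,d=ray(c,u,v); return o+d*(z-o[2])/d[2]
def proj(c,X):
    R=np.array(c['R']); p=R@np.array(X)+np.array(c['t']); s=p[:2]/p[2]; s=s*(1+float(c['k1'])*(s@s)); K=np.array(c['K'])
    return K[0,0]*s[0]+K[0,2],K[1,1]*s[1]+K[1,2]
E
python3 - <<'E'
from h import *
for n in('top','side'):
    im,c=snap(n,n+'0.png'); print(n,c)
print(get_obs())
E
```

```text
top {'K': array([[596.28291033,   0.        , 317.21431594],
       [  0.        , 596.28291033, 246.84584497],
       [  0.        ,   0.        ,   1.        ]]), 'k1': -0.03865386328107979, 'R': array([[ 1.75169878e-02, -9.99846275e-01,  7.63136820e-04],
       [-9.90725129e-01, -1.74600404e-02, -1.34754834e-01],
       [ 1.34747443e-01,  1.60443995e-03, -9.90878677e-01]]), 't': array([-0.07593863,  0.55994412,  1.6091543 ])}
side {'K': array([[559.28825547,   0.        , 319.48959028],
       [  0.        , 559.28825547, 248.90327898],
       [  0.        ,   0.        ,   1.        ]]), 'k1': -0.05360053004921003, 'R': array([[-0.96516582, -0.26048862,  0.02450735],
       [-0.1708589 ,  0.55657623, -0.8130376 ],
       [ 0.19814683, -0.7889034 , -0.58169516]]), 't': array([0.52831653, 0.23239346, 1.48394469])}
{'time_s': 0.1, 'joint_positions': array([-8.40235054e+01,  3.02736581e+01,  8.21489582e+01, -1.39145966e-04,
        6.76871408e+01, -1.02270783e+01]), 'qvel': array([-0.07375947, -0.13636431, -0.17654732, -0.03523156, -0.03090988,
        0.02522497]), 'joint_torque': array([ 4.99452017e-04, -4.40985453e+01, -1.77150625e+01,  6.35368167e-02,
        5.33306866e-02, -4.54240933e-05]), 'eef_pos': array([ 0.17437183, -0.59954322,  0.23866972]), 'eef_rot': array([[-2.01689853e-04,  9.60276062e-01,  2.79051686e-01],
       [ 1.90497526e-03,  2.79051554e-01, -9.60274232e-01],
       [-9.99998165e-01,  3.37908988e-04, -1.88558401e-03]]), 'contact_force': array([-0.53026035,  0.37138665,  0.51376389]), 'moment': array([ 0.05386873, -0.04887538,  0.00537318]), 'grip_width': 0.0869526226968679}
```

View pics/top0.png

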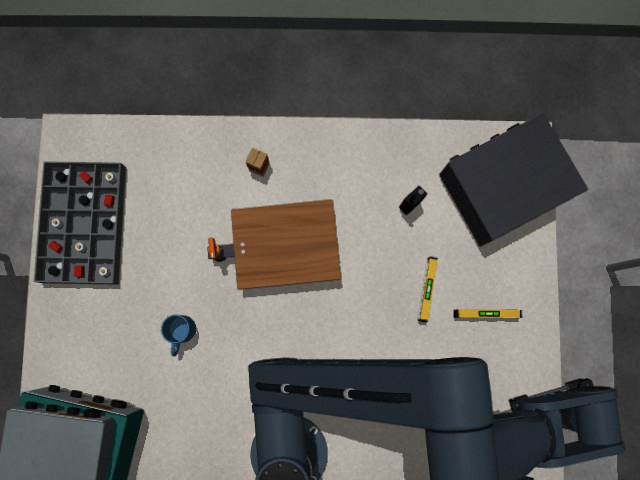

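View pics/side0.png

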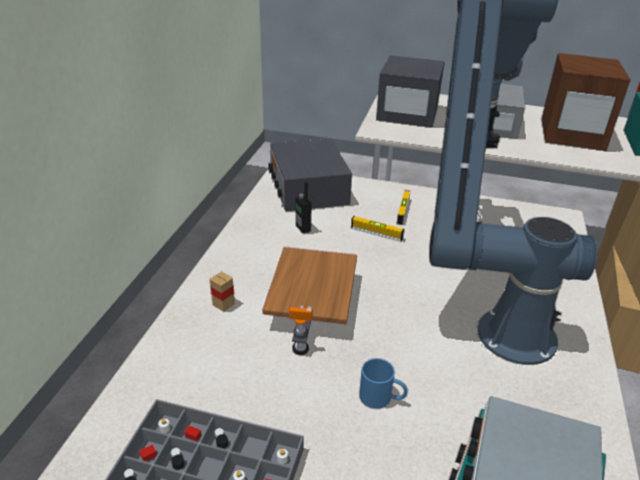

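Run:
```python
from h import *
c=get_calibration('top'); im=cv2.imread('pics/top0.png')
hsv=cv2.cvtColor(im,cv2.COLOR_BGR2HSV)
def blobs(name,lo,hi,z,box):
    m=cv2.inRange(hsv,lo,hi); k=np.zeros_like(m); x0,y0,x1,y1=box; k[y0:y1,x0:x1]=m[y0:y1,x0:x1]
    k=cv2.morphologyEx(k,cv2.MORPH_CLOSE,np.ones((9,9)))
    cs,_=cv2.findContours(k,cv2.RETR_EXTERNAL,cv2.CHAIN_APPROX_NONE)
    for q in cs:
        if cv2.contourArea(q)<30: continue
        r=cv2.minAreaRect(q); P=np.array([onz(c,*p,z)[:2] for p in cv2.boxPoints(r)])
        e=[P[1]-P[0],P[2]-P[1]]; e.sort(key=np.linalg.norm)
        print(name,np.round(r[0],1),'c',P.mean(0).round(4),'len',np.linalg.norm(e[1]).round(3),np.linalg.norm(e[0]).round(3),'ang',np.degrees(np.arctan2(e[1][1],e[1][0])).round(1))
blobs('yel',(20,120,100),(35,255,255),.04,(380,230,560,350))
blobs('org',(4,170,120),(16,255,255),.138,(195,225,228,275))
blobs('board',(5,80,50),(20,200,200),.08,(229,190,350,300))
cr=[cv2.resize(im[240:340,400:540],None,fx=4,fy=4,interpolation=2), cv2.resize(im[220:280,190:280],None,fx=6,fy=6,interpolation=2)]
w=max(x.shape[1] for x in cr)
cr=[cv2.copyMakeBorder(x,0,0,0,w-x.shape[1],0) for x in cr]
o=np.vstack(cr); o=cv2.resize(o,None,fx=.78,fy=.78); cv2.imwrite('pics/crop1.png',o)
# joint6/ wrist
g=get_calibration('wrist'); print(g)
```

```text
yel [488.5 313. ] c [ 0.387  -0.5367] len 0.168 0.022 ang -89.1
yel [428.1 288.7] c [ 0.4512 -0.3718] len 0.167 0.023 ang -9.1
org [213.  247.5] c [0.5412 0.2041] len 0.05 0.026 ang -177.7
board [284.9 244.2] c [0.562 0.021] len 0.283 0.219 ang -83.2
{'K': array([[337.59231757,   0.        , 321.72646055],
       [  0.        , 337.59231757, 238.86356297],
       [  0.        ,   0.        ,   1.        ]]), 'k1': 0.011635139639062481, 'R': array([[ 0.27788192, -0.96061415, -0.00144345],
       [-0.932204  , -0.2700257 ,  0.24100169],
       [-0.2318994 , -0.06562442, -0.97052362]]), 't': array([-0.62376997, -0.02869748,  0.38831571])}
```

View pics/crop1.png

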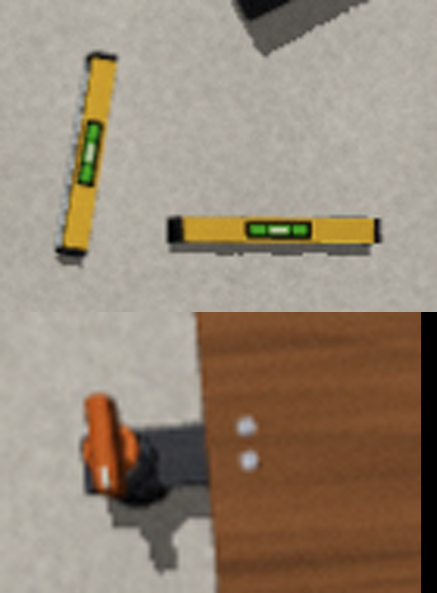

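The top view shows two spirit levels, at pixels (428,290) → y = -0.37 and (488,314) → y = -0.54. The leftmost is (428,290), and the crop confirms an upright yellow level with a green vial. The board is at (285,244) and the orange wing knob at (213,248). I'll go above the level and check there that nothing is hidden under the arm.

>>> move_arm(motion=[0,33,-14.2,0.44,0,0,6,0,33,-14.2,0.44,0,0,6,0,33,-14.2,0.44,0,0,6,0,33,-14.2,0.44,0,0,6,0,33,-14.2,0.44,0,0,6,0,33,-14.2,0.44,0,0,6,0,33,-14.2,0.44,0,0,6,0,33,-14.2,0.44,0,0,6,0,33,-14.2,0.44,0,0,6,0,33,-14.2,0.44,0,0,6,0,33,-14.2,0.44,0,0,6,0,33,-14.2,0.44,0,0,6])

```text
time_s: 1.3
eef_pos: [0.4505, -0.373, 0.2395]
eef_rot: [[-0.0, 0.987, -0.159], [-0.0, -0.159, -0.987], [-1.0, -0.0, 0.0]]
contact_force: [-1.1, 1.0, 0.9]
grip_width: 0.0601
```

```bash
cat >> h.py <<'E'
def yel(im,c,z,amin=300):
    hsv=cv2.cvtColor(im,cv2.COLOR_RGB2HSV); m=cv2.inRange(hsv,(20,120,90),(75,255,255))
    m=cv2.morphologyEx(m,cv2.MORPH_CLOSE,np.ones((7,7)))
    for q in cv2.findContours(m,cv2.RETR_EXTERNAL,cv2.CHAIN_APPROX_NONE)[0]:
        if cv2.contourArea(q)<amin: continue
        P=np.array([onz(c,*p[0],z)[:2] for p in q]).astype(np.float32)
        (cx,cy),s,a=cv2.minAreaRect(P); B=cv2.boxPoints(((cx,cy),s,a)); e=max(B[1]-B[0],B[2]-B[1],key=np.linalg.norm)
        print('yel px',q[:,0].mean(0).round(0),'c',round(cx,4),round(cy,4),'size',np.round(s,3),'ang',np.degrees(np.arctan2(e[1],e[0])).round(1))
def rel(T,yaw):
    """shift along tool axes (cm) and x turn from present pose to TCP T with z-axis yaw (deg)"""
    o=get_obs(); R=o['eef_rot']; y0=np.degrees(np.arctan2(R[1,2],R[0,2]))
    print('pos',o['eef_pos'].round(4),'yaw',y0.round(2),'shift',(R.T@(np.array(T)-o['eef_pos'])*100).round(2),'rx',np.radians(-((yaw-y0+180)%360-180)).round(3),'F',o['contact_force'].round(2),'w',round(o['grip_width'],4),'j',o['joint_positions'].round(1),'t',o['time_s'])
E
python3 - <<'E'
from h import *
im,c=snap('wrist','w1.png'); yel(im,c,.04)
im2,c2=snap('top','t1.png'); yel(im2,c2,.04,50)
o=np.hstack([cv2.resize(im,(400,300)),cv2.resize(im2,(400,300))])[:,:,::-1]; cv2.imwrite('pics/v1.png',o)
rel([.451,-.372,.03],-99.1)
E
```

```text
yel px [486. 253.] c 0.3873 -0.5384 size [0.166 0.027] ang 89.8
yel px [323. 212.] c 0.4537 -0.3746 size [0.022 0.158] ang -9.3
yel px [499. 314.] c 0.3874 -0.5627 size [0.022 0.116] ang -89.2
pos [ 0.4507 -0.3727  0.2395] yaw -99.13 shift [ 2.095e+01  2.000e-02 -8.000e-02] rx -0.001 F [ 0.3   0.06 -0.6 ] w 0.06 j [-50.5  27.1  88.   -0.   64.9  48.6] t 1.4
```

View pics/v1.png

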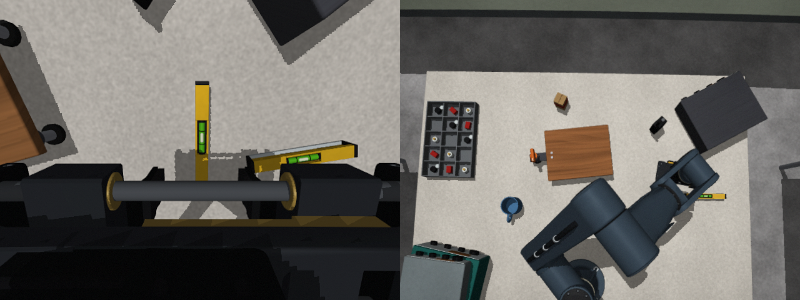

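The wrist view shows the chosen level centred below the gripper at (200,130) in the half-size picture. The look-alike is to the right, and no further level is hidden under the arm. Descending to grasp.

>>> move_arm(motion=[5,0,0,0,0,0,6,10,0,0,0,0,0,6,15,0,0.1,0,0,0,6,19,0,0.1,0,0,0,6,20.9,0,0.1,0,0,0,6,20.9,0,0.1,0,0,0,6,20.9,0,0.1,0,0,0,1,20.9,0,0.1,0,0,0,1,20.9,0,0.1,0,0,0,1,20.9,0,0.1,0,0,0,1,20.9,0,0.1,0,0,0,1,20.9,0,0.1,0,0,0,1,18,0,0.1,0,0,0,1,13,0,0.1,0,0,0,1,8,0,0.1,0,0,0,1,3,0,0.1,0,0,0,1,3,0,0.1,0,0,0,1], grip_force=25)

```text
time_s: 3.1
eef_pos: [0.4547, -0.376, 0.2167]
eef_rot: [[0.01, 0.988, -0.156], [-0.012, -0.156, -0.988], [-1.0, 0.012, 0.01]]
contact_force: [0.4, -1.2, -2.1]
grip_width: 0.0216
```

Run:
```python
from h import *
im,c=snap('top','t2.png')
hsv=cv2.cvtColor(im,cv2.COLOR_RGB2HSV)
m=cv2.inRange(hsv,(4,170,120),(16,255,255)); m[:225]=0;m[275:]=0;m[:,:195]=0;m[:,228:]=0
# fit stand pose: match top-face corners; use board mask
b=cv2.inRange(hsv,(5,80,60),(20,220,200)); b[:190]=0;b[300:]=0;b[:,:229]=0;b[:,350:]=0
b=cv2.morphologyEx(b,cv2.MORPH_CLOSE,np.ones((7,7)))
q=max(cv2.findContours(b,cv2.RETR_EXTERNAL,cv2.CHAIN_APPROX_NONE)[0],key=cv2.contourArea)
ap=cv2.approxPolyDP(q,5,True)[:,0]
for p in ap: print(p,onz(c,*p,.079).round(4))
rel([.562,.021,.25],6.6)
```

```text
[332 200] [ 0.685  -0.1042  0.079 ]
[232 209] [0.6553 0.1673 0.079 ]
[237 288] [0.441 0.146 0.079]
[340 279] [ 0.4699 -0.1286  0.079 ]
pos [ 0.453  -0.3742  0.2132] yaw -98.99 shift [ -3.88   4.61 -40.72] rx -1.843 F [ 0.    0.2  -3.65] w 0.0216 j [-50.4  29.   89.5   0.   61.   48.5] t 3.15
```

>>> move_arm(motion=[-3.7,0,0,0,0,0,1,-3.7,4.9,-39.7,-1.834,0,0,1,-3.7,4.9,-39.7,-1.834,0,0,1,-3.7,4.9,-39.7,-1.834,0,0,1,-3.7,4.9,-39.7,-1.834,0,0,1,-3.7,4.9,-39.7,-1.834,0,0,1,-3.7,4.9,-39.7,-1.834,0,0,1,-3.7,4.9,-39.7,-1.834,0,0,1,-3.7,4.9,-39.7,-1.834,0,0,1,-3.7,4.9,-39.7,-1.834,0,0,1,-3.7,4.9,-39.7,-1.834,0,0,1,-3.7,4.9,-39.7,-1.834,0,0,1,-3.7,4.9,-39.7,-1.834,0,0,1,-3.7,4.9,-39.7,-1.834,0,0,1,-3.7,4.9,-39.7,-1.834,0,0,1,-3.7,4.9,-39.7,-1.834,0,0,1,-3.7,4.9,-39.7,-1.834,0,0,1])

```text
time_s: 4.85
eef_pos: [0.5614, 0.0118, 0.2455]
eef_rot: [[-0.002, -0.105, 0.994], [0.0, 0.994, 0.105], [-1.0, 0.001, -0.002]]
contact_force: [-0.1, -0.2, -2.2]
grip_width: 0.0219
```

Run:
```python
from h import *
rel([.5635,.010,.112],6.1); print(get_obs()['eef_rot'].round(3))
im,c=snap('wrist','w2.png'); im2,c2=snap('side','s2.png')
cv2.imwrite('pics/v2.png',np.hstack([cv2.resize(im,(400,300)),cv2.resize(im2[150:450,150:450],(300,300))])[:,:,::-1])
```

```text
pos [0.5614 0.0118 0.2455] yaw 6.03 shift [13.35 -0.21  0.21] rx -0.001 F [-0.13 -0.2  -2.2 ] w 0.0219 j [-10.2  25.   90.8   0.   64.3 -16.2] t 4.85
[[-0.002 -0.105  0.994]
 [ 0.     0.994  0.105]
 [-1.     0.001 -0.002]]
```

View pics/v2.png

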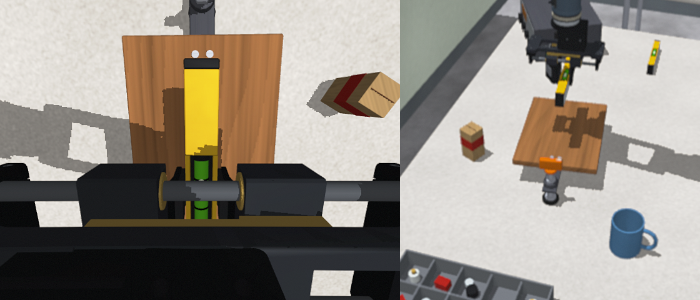

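The wrist view shows the level lined up over the board, pointing at the foot. The side view confirms the level is in the grip above the board. Lowering.

>>> move_arm(motion=[4,0,0.1,0,0,0,1,8,-0.1,0.1,0,0,0,1,11,-0.1,0.1,0,0,0,1,12.5,-0.1,0.1,0,0,0,1,13,-0.1,0.1,0,0,0,1,13.1,-0.1,0.1,0,0,0,1,13.2,-0.1,0.1,0,0,0,1,13.3,-0.1,0.1,0,0,0,1,13.3,-0.1,0.1,0,0,0,1,13.3,-0.1,0.1,0,0,0,1])

```text
time_s: 5.95
eef_pos: [0.5635, 0.0108, 0.1143]
eef_rot: [[0.001, -0.106, 0.994], [-0.0, 0.994, 0.106], [-1.0, -0.0, 0.001]]
contact_force: [0.2, -0.5, -3.3]
grip_width: 0.0218
```

>>> move_arm(motion=[0.1,0,0,0,0,0,1,0.2,0,0,0,0,0,1,0.3,0,0,0,0,0,1,0.3,0,0,0,0,0,1,0.3,0,0,0,0,0,1])

```text
time_s: 6.45
eef_pos: [0.5632, 0.0109, 0.1106]
eef_rot: [[-0.0, -0.106, 0.994], [-0.0, 0.994, 0.106], [-1.0, -0.0, -0.0]]
contact_force: [0.1, 0.2, -2.3]
grip_width: 0.0221
```

>>> move_arm(motion=[0.1,0,0,0,0,0,1,0.1,0,0,0,0,0,1,0.1,0,0,0,0,0,1])

```text
time_s: 6.75
eef_pos: [0.5632, 0.0111, 0.1097]
eef_rot: [[0.0, -0.106, 0.994], [0.0, 0.994, 0.106], [-1.0, 0.0, 0.0]]
contact_force: [-0.8, 1.7, 1.2]
grip_width: 0.022
```

Contact found. Releasing and lifting.

>>> move_arm(motion=[0.03,0,0,0,0,0,2.2,0.03,0,0,0,0,0,2.6,0,0,0,0,0,0,4,0,0,0,0,0,0,5,0,0,0,0,0,0,5,-3,0,0,0,0,0,5,-8,0,0,0,0,0,5,-13,0,0,0,0,0,5,-13,0,0,0,0,0,5])

```text
time_s: 7.65
eef_pos: [0.5679, 0.0101, 0.2467]
eef_rot: [[0.016, -0.106, 0.994], [-0.003, 0.994, 0.106], [-1.0, -0.004, 0.015]]
contact_force: [1.3, 0.9, 0.4]
grip_width: 0.0498
```

Run:
```python
from h import *
im,c=snap('wrist','w3.png'); yel(im,c,.12)
cv2.imwrite('pics/v3.png',im[:,:,::-1])
rel([.5418,.207,.22],96.1)
```

```text
yel px [314. 208.] c 0.5606 0.0282 size [0.022 0.129] ang -84.0
pos [0.5657 0.0104 0.2435] yaw 6.08 shift [ 2.29 19.81 -0.32] rx -1.571 F [-0.38 -0.2  -1.1 ] w 0.0498 j [-10.3  25.2  90.8  -0.   63.4 -16.3] t 7.7
```

View pics/v3.png

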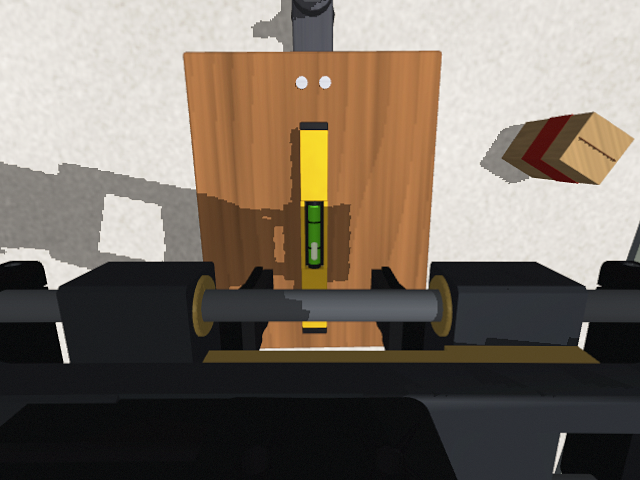

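The picture shows the level standing at the board's middle, pointing at the foot, with its vial from (315,204) to (315,267). The bubble is at about (315,250), at the low-y (high) end. Next I'll go above the knob with the jaws across the wing.

>>> move_arm(motion=[1,19.8,-0.3,-1.571,0,0,5,1,19.8,-0.3,-1.571,0,0,5,1,19.8,-0.3,-1.571,0,0,5,1,19.8,-0.3,-1.571,0,0,5,1,19.8,-0.3,-1.571,0,0,5,1,19.8,-0.3,-1.571,0,0,5,1,19.8,-0.3,-1.571,0,0,5,1,19.8,-0.3,-1.571,0,0,5,1,19.8,-0.3,-1.571,0,0,5,1,19.8,-0.3,-1.571,0,0,5,1,19.8,-0.3,-1.571,0,0,5,1,19.8,-0.3,-1.571,0,0,5,1,19.8,-0.3,-1.571,0,0,5])

```text
time_s: 9.0
eef_pos: [0.5385, 0.2072, 0.2283]
eef_rot: [[-0.003, -0.995, -0.104], [-0.0, -0.104, 0.995], [-1.0, 0.003, -0.0]]
contact_force: [-0.0, 0.2, -0.2]
grip_width: 0.05
```

Run:
```python
from h import *
im,c=snap('wrist','w4.png')
hsv=cv2.cvtColor(im,cv2.COLOR_RGB2HSV); m=cv2.inRange(hsv,(4,170,90),(16,255,255))
for q in cv2.findContours(m,cv2.RETR_EXTERNAL,cv2.CHAIN_APPROX_NONE)[0]:
    if cv2.contourArea(q)>60: print(cv2.contourArea(q),cv2.boundingRect(q))
print(proj(c,[.5418,.209,.138]))
t,ct=snap('top','t4.png'); yel(t,ct,.12,50)
bigw=cv2.resize(im,(400,300)); s=cv2.resize(t[200:320,180:340],(400,300),interpolation=2)
cv2.imwrite('pics/v4.png',np.hstack([bigw,s])[:,:,::-1])
c3=cv2.imread('pics/w3.png')
rel([.5418,.208,.124],96.1)
```

```text
1708.5 (304, 209, 38, 77)
(np.float64(323.78146245112504), np.float64(254.34971217387772))
yel px [489. 313.] c 0.3847 -0.5139 size [0.021 0.16 ] ang -89.1
yel px [288. 241.] c 0.5631 0.0109 size [0.023 0.169] ang -84.0
pos [0.5389 0.2073 0.2288] yaw 96.02 shift [10.48 -0.31  0.04] rx -0.001 F [ 0.52  0.81 -0.07] w 0.0505 j [ 10.   27.3  89.7   0.   63.1 -86.1] t 9.1
```

View pics/v4.png

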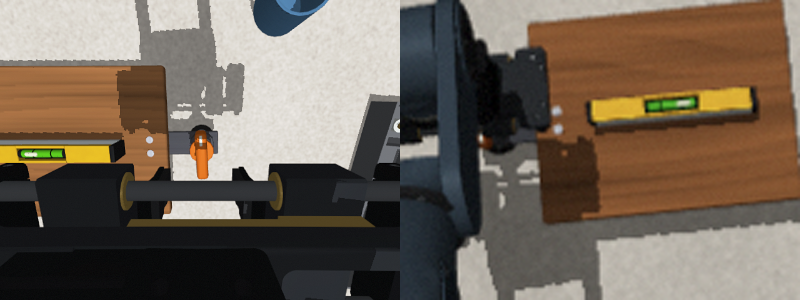

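The wrist view shows the wing (v4 px (201,150)) nearly along the tool's y, under the TCP. The top view shows the level straight on the board. Descending and gripping the wing.

>>> move_arm(motion=[4,-0.3,0,0,0,0,5,7,-0.3,0,0,0,0,5,9.5,-0.3,0,0,0,0,5,10.4,-0.3,0,0,0,0,5,10.4,-0.3,0,0,0,0,5,10.4,-0.3,0,0,0,0,1,10.4,-0.3,0,0,0,0,1,10.4,-0.3,0,0,0,0,1,10.4,-0.3,0,0,0,0,1,10.4,-0.3,0,0,0,0,1,10.4,-0.3,0,0,0,0,1], grip_force=20)

```text
time_s: 10.2
eef_pos: [0.5424, 0.2081, 0.126]
eef_rot: [[0.001, -0.994, -0.106], [0.001, -0.106, 0.994], [-1.0, -0.001, 0.001]]
contact_force: [0.8, 1.8, 2.2]
grip_width: 0.014
```

Run:
```python
from h import *
rel([.5418,.208,.124],96.1); o=get_obs(); print(o['eef_rot'].T@o['contact_force'],o['moment'])
```

```text
pos [0.5424 0.2081 0.126 ] yaw 96.09 shift [ 0.2   0.06 -0.  ] rx -0.0 F [0.76 1.82 2.16] w 0.014 j [ 10.   35.5  94.2   0.   50.2 -86.2] t 10.2
[-2.15763335 -0.95315766  1.72541322] [ 0.35928926 -0.07058513  0.06126636]
```

>>> move_arm(motion=[0,0,0,0.14,0,0,1,0,0,0,0.28,0,0,1,0,0,0,0.42,0,0,1,0,0,0,0.56,0,0,1,0,0,0,0.7,0,0,1,0,0,0,0.84,0,0,1,0,0,0,0.98,0,0,1,0,0,0,1.12,0,0,1,0,0,0,1.26,0,0,1,0,0,0,1.4,0,0,1,0,0,0,1.5,0,0,1,0,0,0,1.5,0,0,1,0,0,0,1.5,0,0,1,0,0,0,1.5,0,0,1,0,0,0,1.5,0,0,1,0,0,0,1.5,0,0,1,0,0,0,1.5,0,0,1,0,0,0,1.5,0,0,1,0,0,0,1.5,0,0,1,0,0,0,1.5,0,0,1])

```text
time_s: 12.2
eef_pos: [0.5414, 0.2071, 0.1259]
eef_rot: [[-0.002, -0.179, 0.984], [-0.001, 0.984, 0.179], [-1.0, -0.001, -0.002]]
contact_force: [-3.2, -4.1, 5.3]
grip_width: 0.014
```

```bash
cat >> h.py <<'E'
def bub(im,c,L=(.5631,.0109),ang=96.0,z=.12,f=None):
    # rectified vial strip, 0.25 mm/px, along stand y (right = toward foot)
    u=np.array([np.cos(np.radians(ang)),np.sin(np.radians(ang))]); n=np.array([u[1],-u[0]])
    s=np.arange(-40,40.01,.25); w=np.arange(-14,14.01,.25)
    M=np.array([[proj(c,[*(np.array(L)+u*a/1e3+n*b/1e3),z]) for a in s] for b in w],np.float32)
    r=cv2.remap(im,M[...,0],M[...,1],cv2.INTER_CUBIC)
    if f: cv2.imwrite('pics/'+f,cv2.resize(r,None,fx=2,fy=2)[:,:,::-1])
    return s,w,r
E
python3 - <<'E'
from h import *
rel([.5418,.208,.124],96.1); o=get_obs(); print(o['eef_rot'].T@o['contact_force'],o['moment'])
rows=[]
w3=cv2.imread('pics/w3.png')[:,:,::-1]
t,c=snap('top','t5.png'); x,cs=snap('side','s5.png'); x2,cw=snap('wrist','w5.png')
t0=cv2.imread('pics/t4.png')[:,:,::-1]
out=[]
for im,cc in((t0,c),(t,c),(x,cs),(x2,cw)):
    s,w,r=bub(im,cc); out.append(r)
    k=r[44:69].astype(int); red=k[:,:,0]; # pale: high red, green body: low red, yellow: high red low blue
    print((np.median(k[:,:,2],0)[0::8]).astype(int))
cv2.imwrite('pics/v5.png',cv2.resize(np.vstack(out),None,fx=1.3,fy=1.3)[:,:,::-1])
E
```

```text
pos [0.5414 0.2071 0.1259] yaw 10.29 shift [0.19 0.09 0.06] rx -1.498 F [-3.19 -4.06  5.26] w 0.014 j [ 9.9 35.5 94.3 -0.1 50.3 -0.3] t 12.2
[-5.25333568 -3.4345395  -3.87113069] [-0.53553027  0.33294343 -0.02106327]
[ 56  54  54  53  56  39  24  26  40  59 105 149 158 160 165 162 148 100
  60  43  47  48  48  47  44  30  35  42  42  41  42  39  30  22  33  46
  54  55  56  56  54]
[ 52  53  54  54  57  42  30  34  44  47  45  46  60 122 159 163 159 154
 157 139  95  59  46  47  45  29  34  40  38  39  41  37  27  22  42  54
  54  53  53  54  54]
[26 25 25 25 25 25 25 26 25 23 22 23 24 24 22 22 24 26 25 26 26 26 25 24
 23 25 26 25 24 24 25 26 27 27 25 25 26 28 28 27 25]
[0 0 0 0 0 0 0 0 0 0 0 0 0 0 0 0 0 0 0 0 0 0 0 0 0 0 0 0 0 0 0 0 0 0 0 0 0
 0 0 0 0]
```

View pics/v5.png

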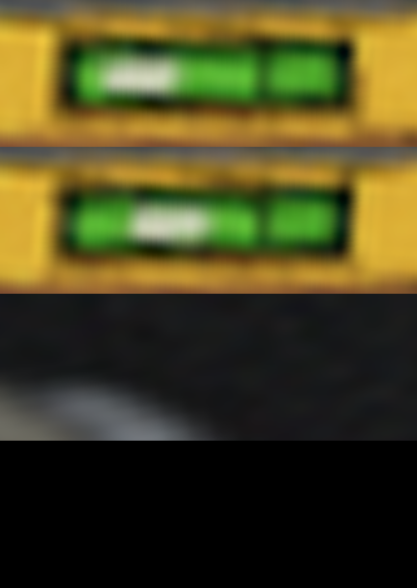

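In the rectified top strips the bubble has moved from -13 to about -7.4 mm. The vial's middle is at about -0.8 mm (half-way between its ends at -28 and +26.5), so the reading is about -6.6 mm. That means about 1.6 rad more.

>>> move_arm(motion=[0,0,0,0.14,0,0,1,0,0,0,0.28,0,0,1,0,0,0,0.42,0,0,1,0,0,0,0.56,0,0,1,0,0,0,0.7,0,0,1,0,0,0,0.84,0,0,1,0,0,0,0.98,0,0,1,0,0,0,1.12,0,0,1,0,0,0,1.26,0,0,1,0,0,0,1.4,0,0,1,0,0,0,1.6,0,0,1,0,0,0,1.6,0,0,1,0,0,0,1.6,0,0,1,0,0,0,1.6,0,0,1,0,0,0,1.6,0,0,1,0,0,0,1.6,0,0,1,0,0,0,1.6,0,0,1,0,0,0,1.6,0,0,1,0,0,0,1.6,0,0,1,0,0,0,1.6,0,0,1])

```text
time_s: 14.35
eef_pos: [0.5404, 0.2078, 0.1259]
eef_rot: [[-0.004, 0.989, 0.149], [-0.0, 0.149, -0.989], [-1.0, -0.004, -0.0]]
contact_force: [-5.6, -0.8, 6.7]
grip_width: 0.0142
```

```bash
cat >> h.py <<'E'
def reading(L=(.5631,.0109),f=None):
    c=get_calibration('top'); b=[]
    for _ in range(3):
        s,w,r=bub(camera('top'),c,L,f=f); b.append(np.median(r[44:69,:,2].astype(float),0))
    b=np.mean(b,0); print('t',get_obs()['time_s'],b[::8].astype(int))
    hi=s[b>100]; lo=np.where(b<32)[0]
    print('bubble',hi.min(),hi.max(),'c',hi.mean(),'dark s',s[lo].round(1))
E
python3 - <<'E'
from h import *
rel([.5418,.208,.124],96.1); o=get_obs(); print(o['eef_rot'].T@o['contact_force'],o['moment'])
reading()
E
```

```text
pos [0.5404 0.2078 0.1259] yaw -81.41 shift [0.19 0.15 0.  ] rx -3.098 F [-5.59 -0.77  6.7 ] w 0.0142 j [10.  35.5 94.3  0.  50.4 91.3] t 14.35
[-6.67615074 -5.66743241 -0.08051784] [-0.08965604  0.70161152 -0.02403806]
t 14.5 [ 53  53  54  52  47  34  23  26  41  46  47  45  43  30  21  66 145 153
 150 149 151 155 138  93  47  32  36  43  43  41  41  35  23  16  37  54
  55  54  55  55  54]
bubble -9.0 5.5 c -1.75 dark s [-29.5 -29.2 -29.  -28.8 -28.5 -28.2 -28.  -27.8 -27.5 -27.2 -27.  -26.8
 -26.5 -26.2 -26.  -25.8 -25.5 -25.2 -14.2 -14.  -13.8 -13.5 -13.2 -13.
 -12.8 -12.5 -12.2 -12.  -11.8 -11.5 -11.2 -11.   10.2  10.5  10.8  11.
  22.8  23.   23.2  23.5  23.8  24.   24.2  24.5  24.8  25.   25.2  25.5
  25.8  26.   26.2  26.5  26.8  27.   27.2  27.5]
```

The lines are at -12.6 and +10.3, so the middle is at -1.1. The bubble is at -1.75, a reading of about -0.6 mm. A small extra turn, then release and rise.

>>> move_arm(motion=[0,0,0,0.1,0,0,1,0,0,0,0.18,0,0,1,0,0,0,0.18,0,0,1,0,0,0,0.18,0,0,1,0,0,0,0.18,0,0,3.5,0,0,0,0.18,0,0,3.5,0,0,0,0.18,0,0,3.5,0,0,0,0.18,0,0,3.5,-3,0,0,0.18,0,0,3.5,-7,0,0,0.18,0,0,3.5,-11,0,0,0.18,0,0,3.5,-11,0,0,0.18,0,0,3.5,-11,0,0,0.18,0,0,3.5,-11,0,0,0.18,0,0,3.5,-11,0,0,0.18,0,0,3.5,-11,0,0,0.18,0,0,3.5])

```text
time_s: 16.1
eef_pos: [0.5415, 0.2076, 0.2341]
eef_rot: [[-0.003, 0.999, -0.032], [-0.0, -0.032, -0.999], [-1.0, -0.003, 0.001]]
contact_force: [-0.3, -0.5, 0.8]
grip_width: 0.0348
```

Run:
```python
from h import *
reading()
c=get_calibration('top'); yel(camera('top'),c,.12,50)
print(onz(*( [eval("c")] ),288,241,.12))
rel([.5628,.0112,.17],-84.0)
```

```text
t 16.25 [ 53  53  53  52  48  34  23  27  41  47  48  47  45  31  21  57 123 141
 148 151 151 152 153 118  65  34  35  44  43  41  42  35  23  18  38  53
  55  53  54  54  54]
bubble -8.5 6.75 c -0.875 dark s [-29.8 -29.5 -29.2 -29.  -28.8 -28.5 -28.2 -28.  -27.8 -27.5 -27.2 -27.
 -26.8 -26.5 -26.2 -26.  -25.8 -25.5 -25.2 -14.  -13.8 -13.5 -13.2 -13.
 -12.8 -12.5 -12.2 -12.  -11.8 -11.5 -11.2 -11.   10.5  10.8  11.   11.2
  11.5  22.8  23.   23.2  23.5  23.8  24.   24.2  24.5  24.8  25.   25.2
  25.5  25.8  26.   26.2  26.5  26.8  27.   27.2]
yel px [489. 313.] c 0.3847 -0.5139 size [0.021 0.16 ] ang -89.1
yel px [288. 241.] c 0.5634 0.01 size [0.023 0.169] ang -84.0
[0.56417498 0.01078342 0.12      ]
pos [0.5421 0.2077 0.235 ] yaw -91.85 shift [ 6.5   2.71 19.57] rx -0.137 F [ 0.78 -0.78  0.38] w 0.0351 j [  9.9  27.1  88.9  -0.   64.1 101.8] t 16.3
```

The reading is about 0 and the level is untouched. Moving over the level with the fingers opened to straddle the vial.

>>> move_arm(motion=[0,2.75,19.7,-0.137,0,0,7,0,2.75,19.7,-0.137,0,0,7,0,2.75,19.7,-0.137,0,0,7,0,2.75,19.7,-0.137,0,0,7,2,2.75,19.7,-0.137,0,0,7,5,2.75,19.7,-0.137,0,0,7,7.5,2.75,19.7,-0.137,0,0,7,7.5,2.75,19.7,-0.137,0,0,7,7.5,2.75,19.7,-0.137,0,0,7,7.5,2.75,19.7,-0.137,0,0,7])

```text
time_s: 17.3
eef_pos: [0.5646, 0.01, 0.1619]
eef_rot: [[0.003, 0.994, 0.105], [-0.001, 0.105, -0.994], [-1.0, 0.003, 0.001]]
contact_force: [-0.6, 0.8, 1.6]
grip_width: 0.0699
```

Run:
```python
from h import *
im,c=snap('wrist','w6.png'); s,cs=snap('side','s6.png')
cv2.imwrite('pics/v6.png',np.hstack([cv2.resize(im,(400,300)),cv2.resize(s[230:350,240:400],(400,300),interpolation=2)])[:,:,::-1])
rel([.5632,.0099,.137],-84.0); o=get_obs(); print(o['eef_rot'].round(4))
```

```text
pos [0.5645 0.01   0.1621] yaw -83.97 shift [ 2.51 -0.14 -0.  ] rx 0.001 F [-0.58 -0.29 -1.  ] w 0.0699 j [-10.3  31.4  95.2  -0.   53.1  73.6] t 17.4
[[ 3.200e-03  9.945e-01  1.051e-01]
 [-6.000e-04  1.051e-01 -9.945e-01]
 [-1.000e+00  3.100e-03  9.000e-04]]
```

View pics/v6.png

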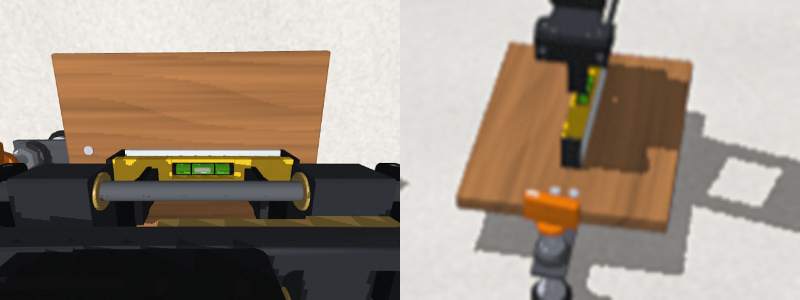

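The wrist view shows the bubble centred between its lines at (203,169) and the fingers straddling the vial. Lowering carefully.

>>> move_arm(motion=[1,-0.1,0,0,0,0,7,1.7,-0.1,0,0,0,0,7,2,-0.1,0,0,0,0,7,2.2,-0.1,0,0,0,0,7,2.2,-0.1,0,0,0,0,7,2.2,-0.1,0,0,0,0,7,2.2,-0.1,0,0,0,0,7])

```text
time_s: 18.1
eef_pos: [0.5626, 0.0098, 0.1387]
eef_rot: [[0.0, 0.995, 0.105], [-0.0, 0.105, -0.995], [-1.0, 0.0, 0.0]]
contact_force: [0.7, -0.2, -0.8]
grip_width: 0.0695
```

>>> move_arm(motion=[0.05,0,0,0,0,0,7,0.1,0,0,0,0,0,7,0.15,0,0,0,0,0,7,0.15,0,0,0,0,0,7])

```text
time_s: 18.5
eef_pos: [0.5625, 0.0098, 0.1375]
eef_rot: [[0.001, 0.995, 0.105], [-0.0, 0.105, -0.995], [-1.0, 0.0, 0.0]]
contact_force: [-0.9, -0.1, 4.6]
grip_width: 0.0698
```

>>> move_arm(motion=[0.05,0,0,0,0,0,7,0.1,0,0,0,0,0,7,0.1,0,0,0,0,0,7,0.1,0,0,0,0,0,7])

```text
time_s: 18.9
eef_pos: [0.5625, 0.0099, 0.1374]
eef_rot: [[0.001, 0.995, 0.105], [-0.0, 0.105, -0.995], [-1.0, 0.001, 0.0]]
contact_force: [-1.8, -0.3, 11.3]
grip_width: 0.07
```

>>> move_arm(motion=[0.05,0,0,0,0,0,7,0.05,0,0,0,0,0,7,0.05,0,0,0,0,0,7,0.05,0,0,0,0,0,7,0.05,0,0,0,0,0,7,0.05,0,0,0,0,0,7,0.05,0,0,0,0,0,7,0.05,0,0,0,0,0,7,0.05,0,0,0,0,0,7,0.05,0,0,0,0,0,7,0.05,0,0,0,0,0,7,0.05,0,0,0,0,0,7,0.05,0,0,0,0,0,7,0.05,0,0,0,0,0,7,0.05,0,0,0,0,0,7])

```text
time_s: 20.4
eef_pos: [0.5625, 0.0098, 0.1374]
eef_rot: [[0.001, 0.995, 0.105], [-0.0, 0.105, -0.995], [-1.0, 0.001, 0.0]]
contact_force: [-3.0, -0.2, 12.3]
grip_width: 0.0698
```

Run:
```python
from h import *
im,c=snap('wrist','w7.png'); o=get_obs(); print(o['contact_force'],o['moment'],o['time_s'])
# vial strip from wrist
s,w,r=bub(im,c,(.5632,.0099),z=.1195)
s0,ct=snap('top','t7.png'); m,cs=snap('side','s7.png')
a=cv2.resize(r,(640,224)); b=cv2.resize(im[200:320,200:440],(640,320),interpolation=2)
cv2.imwrite('pics/v7.png',np.vstack([a,b])[:,:,::-1])
k=np.median(r[44:69,:,2].astype(float),0); print(k[::4].astype(int))
for t,cc in((s0,ct),):
    a0=cv2.imread('pics/top0.png'); d=np.abs(a0.astype(int)-t[:,:,::-1]).sum(2)
    for n,(x0,y0,x1,y1) in dict(mug=(160,310,200,358),carton=(242,145,274,180),radio=(396,182,430,218)).items(): print(n,d[y0:y1,x0:x1].mean().round(1))
```

```text
[-2.34316193 -0.29982714 12.49771544] [0.2300523  0.63498732 0.05894398] 20.45
[ 20  20  20  20  20  27  45  43  44  40  35  40  40  34  31  36  37  38
  37  37  39  40  41  40  45  44  45  32  16  40  35  52 201 232 234 234
 234 234 231 226 230 230 230 232 217 216 172  64  32  19  21  44  40  41
  40  44  44  44  45  46  38  36  37  40  37  38  37  41  37  44  44  43
  26  25  25  23  19  19  20  20  20]
mug 196.6
carton 28.6
radio 27.5
```

View pics/v7.png

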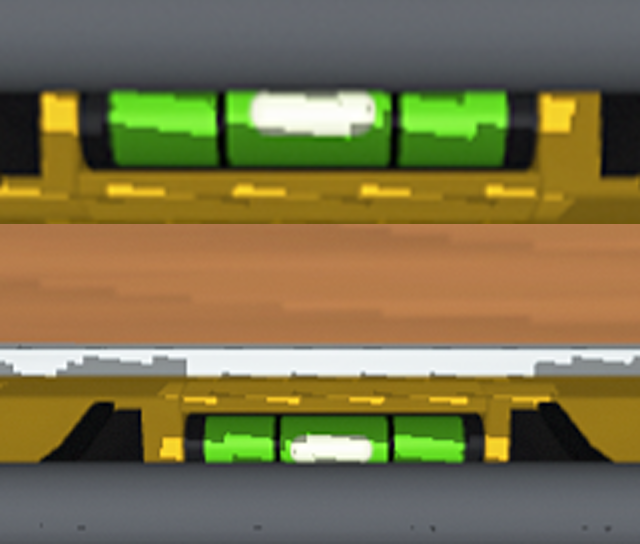

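The bubble is at strip x = 314, between lines at 222 and 394, so about +0.7 mm while pressed at 12 N. I'll check the mug in the side picture (the arm shades it in the top view), then hand in if it hasn't moved.

Run:
```python
from h import *
a=cv2.imread('pics/side0.png').astype(int); b=cv2.imread('pics/s7.png').astype(int)
for n,(x0,y0,x1,y1) in dict(mug=(355,355,412,410),carton=(205,268,240,312),radio=(292,180,314,236)).items():
    print(n,np.abs(a-b)[y0:y1,x0:x1].sum(2).mean().round(1))
m=[cv2.inRange(cv2.cvtColor(i.astype(np.uint8),cv2.COLOR_BGR2HSV),(95,90,40),(125,255,255))[350:415,350:415] for i in (a,b)]
mo=[np.argwhere(x).mean(0) for x in m]; print(mo)
ok=np.abs(mo[0]-mo[1]).max()<2.5
o=get_obs(); print(ok,o['contact_force'])
if ok: close_job(); print('closed')
```

```text
mug 30.8
carton 32.0
radio 72.4
[array([33.29332434, 27.89548213]), array([33.29332434, 27.89548213])]
True [-3.74825003 -0.60392519 13.28703535]
the job is handed in; nothing more can be done
closed
```

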